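# Lay out the retained samples

### The arm

A 6-joint arm with a two-finger parallel gripper is mounted at the origin on the work surface. World frame = base frame: x ahead of the robot, y to its left, z up, the work surface at z = 0. Lengths are in mm, angles in rad, forces in N, time in s.
With the tool pointing down it reaches from about 350 to 775 mm from the base axis. Payload 7.3 kg.
Tool frame: the origin (TCP) lies midway between the tips of the shut fingers; the grasp point (between the pads) lies env.hold_point_z behind it (env.hold_point_z is the distance from the TCP to the grasp point, in mm); y points along the fingers, x is the direction in which the jaws open and shut, and the axes are right-handed (so a half turn about y gives the same grasp; the last joint's range is limited). The gripper opens to 92 mm and grips with 3 to 60 N. Pads are 19 mm wide; open, the fingers measure 130 mm over their backs; the gripper's body (75 mm by 190 mm) begins 47 mm behind the grasp point.
Start: joints at [1.16, 0.342, 1.524, -0, 1.275, -0.146], TCP at [137.385, 506.725, 226.741] pointing down, gripper open.
Joint ranges: [-2.53, 2.53], [-0.77, 2.02], [0.04, 2.7], [-1, 4.14], [0.28, 2.66], [-3.11, 3.11]. Speed limits (rad/s): [2.57, 2.57, 3.14, 3.14, 3.14, 3.14].

### API

Orientations are given as a unit quaternion [w, x, y, z].
In Python, from station import env gives the robot as it stands.
- The arm moves only by the tool drive_tool, never from a script. Its argument "increments" is one flat list of numbers, 7 for each row, row after row: the opening, from 0 (shut) to 1 (fully open), then the shift along the tool's x, y, z in m, then the turn, a rotation vector about the tool's x, y, z in rad. In form: [jaw, tx, ty, tz, rx, ry, rz, jaw, tx, ty, tz, rx, ry, rz, ...]. A call has exactly 8 rows; each row shifts and turns the pose as measured when the row begins, along the tool's axes as they then stand; what a row does not reach is not made up. A row lasts 1/10 s, in which the tool goes at most 50 mm and 8.59 degrees, less where a joint would pass 70% of its speed; a pose out of reach is approached as far as the arm can. A call with a gripper value outside its range is refused whole. The fingers move at their own pace and stop on an object; "newtons" is the grip in N (left out, the last holds). Time passes only in rows, so rows that do not move let the fingers close, or fill a call up. It gives the time, the measured TCP pose, the force and the opening at its end, in the units of the state.
- env.get_obs(): the state, without advancing time (a new reading comes with each control period).
- env.get_image(name): name is "scene" or "top" or "wrist"; returns the picture (384x512x3 uint8, red, green, blue); there is no depth.
- env.get_calibration(name): a dict with "fx", "fy", "cx", "cy" (pixels), "pose" (4x4, takes a point from camera to world coordinates); the wrist camera has in their place "mount" (4x4, takes a point from camera to tool coordinates, whose origin is the TCP and whose axes are the tool frame's). Camera axes: x right, y down, z forward; pixel columns grow to the right and rows downward; lengths in mm; the calibration is good to about 2 mm. A picture is of the moment at which its call begins: read the wrist's pose just before it. get_calibration takes no time and is no camera call.
- env.job_done(): hands the job in, once; it reports no verdict.
The state is a dict: "clock": time; "q": joint angles; "joint_velocities": joint speeds; "tau": joint torques, N m; "eef_pos": TCP position; "tool_rot": TCP orientation; "wrist_force": force on the tool from outside, world axes, zero at the start; "wrist_torque": the same for the moment, N m; "finger_gap": finger opening in mm.
Only numpy, scipy, OpenCV 4.12 (cv2) and the standard library are available. Lean on these libraries where they do the work, as an engineer would, in place of code of your own. Each camera call takes 0.05 s, during which the arm holds its last target.

### The job

The four pressed bricks stacked on the bench scale are today's samples, one from each mould. Take the stack apart and lay each brick flat inside the white dish made for its outline (oblong, square, large round, small round). The bricks are brittle: set them down, do not drop them or topple the stack, and leave the glass jar standing where it is.

Things in the scene. Friction and masses are not known exactly. Their poses are not given: they have to be found in the camera images.
- brick_small: small round brown pressed brick, a disc 36 mm across and 30 mm high, about 30 g; at the start the top of the stack. Origin at the centre of its underside, z up.
- brick_round: large round brown pressed brick, a disc 52 mm across and 30 mm high, about 50 g; at the start third from the bottom of the stack, under the small round one. Origin at the centre of its underside, z up.
- brick_square: square brown pressed brick, 64 x 64 mm and 30 mm high, about 80 g; at the start second from the bottom. Origin at the centre of its underside, z up, x and y square to its sides.
- brick_oblong: oblong brown pressed brick, 104 mm long (along its x) by 56 mm wide (along its y) and 30 mm high, about 110 g; at the start the bottom of the stack, lying on the scale. Origin at the centre of its underside, z up.
- dish_small: small round white dish, fixed to the table: inside 52 mm across, floor 3 mm thick, upright rim 4 mm thick and 9 mm high above the table (6 mm above the dish's floor). Origin at the centre of its underside, on the table.
- dish_round: large round white dish, fixed to the table: inside 68 mm across, floor 3 mm thick, upright rim 4 mm thick and 9 mm high above the table. Origin at the centre of its underside, on the table.
- dish_square: square white dish, fixed to the table: inside 80 x 80 mm, sides along its x and y, floor 3 mm thick, upright rim 4 mm thick and 9 mm high above the table. Origin at the centre of its underside, on the table. It may stand turned.
- dish_oblong: oblong white dish, fixed to the table: inside 120 mm (along its x) by 72 mm (along its y), floor 3 mm thick, upright rim 4 mm thick and 9 mm high above the table. Origin at the centre of its underside, on the table. It may stand turned.
- scale: low grey bench scale with a square metal platform, 118 x 118 mm, top 45 mm above the table, rigid, fixed to the table; its body reaches 94 mm from the platform's centre on the display side (its -x). Origin on the table under the platform's centre. The stack stands about the middle of the platform, each brick some millimetres off-centre and turned.
- jar: loose glass jar with a metal cap, 56 mm across and 85 mm high, standing on the table; a bystander. Origin at the centre of its underside, z up. A small brass weight (41 mm high), a hand counter (28 mm) and a blue bottle cap (12 mm) also lie loose between the dishes; anything taller stands at the back and sides of the table, out of the way.
Things that resemble listed ones, but are neither listed nor needed, are in the scene too. Leave any green look-alike of the brick_small alone.

How it is judged (in metres and radians):
At the end, for the whole second after the job is handed in: Each brick lies flat on the floor of its own dish, inside the rim (centre within 12.5 mm of the dish's centre, underside less than 6 mm above the dish's underside, tilt under 0.1 rad), at rest and released; the glass jar stands upright (horizontal distance between brick_oblong and dish_oblong below 0.0125 m and z of brick_oblong in the frame of dish_oblong below 0.006 m and angle between each of brick_oblong, brick_square, brick_round, brick_small's own z axis and vertical below 0.1 rad and linear speed of each of brick_oblong, brick_square, brick_round, brick_small below 0.02 m/s and contact force between the fingers and brick_oblong below 0.05 N and horizontal distance between brick_square and dish_square below 0.0125 m and z of brick_square in the frame of dish_square below 0.006 m and contact force between the fingers and brick_square below 0.05 N and horizontal distance between brick_round and dish_round below 0.0125 m and z of brick_round in the frame of dish_round below 0.006 m and contact force between the fingers and brick_round below 0.05 N and horizontal distance between brick_small and dish_small below 0.0125 m and z of brick_small in the frame of dish_small below 0.006 m and contact force between the fingers and brick_small below 0.05 N and angle between jar's own z axis and vertical below 0.2 rad); the robot touches nothing.
It fails at once if a brick is tipped by more than 0.6 rad (angle between any of brick_oblong, brick_square, brick_round, brick_small's own z axis and vertical above 0.6 rad).
It fails at once if a brick is dropped or thrown (moves faster than 0.75 m/s, a fall of about 30 mm, with no finger on it) ((linear speed of brick_oblong above 0.75 m/s and contact force between the fingers and brick_oblong below 0.01 N) or (linear speed of brick_square above 0.75 m/s and contact force between the fingers and brick_square below 0.01 N) or (linear speed of brick_round above 0.75 m/s and contact force between the fingers and brick_round below 0.01 N) or (linear speed of brick_small above 0.75 m/s and contact force between the fingers and brick_small below 0.01 N)).
It fails at once if the glass jar is knocked over or shifted by more than 40 mm (angle between jar's own z axis and vertical above 0.5 rad or distance of jar from where it was at the start of the episode above 0.04 m).
It also fails if it takes over 102 s, if anything falls off the work surface, if the arm or the gripper's body presses on something with over 40 N, if the wrist force passes 120 N, or if a joint passes its speed limit or range.

## Working session

There is one attempt and no reset: what is moved stays moved. The work goes in short steps, Python scripts to look and compute and a tool call to move; the robot and the scene stay as the last step left them, time stands still between calls to the robot, and variables do not carry over. Pictures are saved under pics/ and viewed, and the job is handed in when it is done.

Besides the shell and the picture viewer there is one more tool, called after ">>>" as a command line: name --argument value ..., lists and objects as JSON in quotes. drive_tool: Moves the arm, as the interface text tells. Its arguments: {"type":"object","properties":{"increments":{"type":"array","items":{"type":"number"}},"newtons":{"type":"number"}},"required":["increments"]}

```bash
ls; mkdir -p pics; python3 - <<'E'
from station import env
import cv2
print(env.get_obs()); print(env.hold_point_z)
for n in("scene","top","wrist"):
    print(n,env.get_calibration(n))
    cv2.imwrite(f"pics/{n}0.png",env.get_image(n)[:,:,::-1])
E
```

```text
pics
{'clock': 0.0, 'q': array([ 1.16001080e+00,  3.42699913e-01,  1.52503147e+00,  2.71495780e-05,
        1.27538417e+00, -1.46016294e-01]), 'joint_velocities': array([ 0.00085083,  0.00102859,  0.00147463, -0.00038909,  0.00043838,
        0.00015168]), 'tau': array([ 1.07828469e-03, -4.31253612e+01, -2.44220495e+01,  7.16891815e-02,
        5.60832547e-02, -9.79618085e-05]), 'eef_pos': array([137.19921198, 506.33236913, 226.05175568]), 'tool_rot': array([-0.56137224,  0.56187906,  0.42914834, -0.43009864]), 'wrist_force': array([-0.53259528, -0.02972505, -0.13736921]), 'wrist_torque': array([ 0.00810628, -0.01112673, -0.03124285]), 'finger_gap': 91.90861952671439}
18.8
scene {'fx': 489.90586358346127, 'fy': 489.90586358346127, 'cx': 261.9710334282416, 'cy': 195.3235307604062, 'pose': array([[ 5.68768772e-01,  5.51438348e-01, -6.10260462e-01,
         1.38701181e+03],
       [ 8.22487495e-01, -3.77669355e-01,  4.25300104e-01,
        -5.85001779e+02],
       [ 4.05011159e-03, -7.43829017e-01, -6.68357681e-01,
         1.03228440e+03],
       [ 0.00000000e+00,  0.00000000e+00,  0.0
[... 258 characters left out ...]
71e-01, -2.06553472e-02, -1.33023234e-03,
        -1.17989624e+01],
       [ 3.98346570e-03, -1.28949491e-01, -9.91643162e-01,
         9.40998503e+02],
       [ 0.00000000e+00,  0.00000000e+00,  0.00000000e+00,
         1.00000000e+00]])}
wrist {'fx': 268.11176404671727, 'fy': 268.11176404671727, 'cx': 253.8550864414145, 'cy': 189.58418732935885, 'mount': array([[ 9.99999562e-01, -7.31808263e-04,  5.82760545e-04,
        -5.02356988e-01],
       [-7.55118400e-04, -2.63711908e-01,  9.64601192e-01,
        -1.58138427e+02],
       [-5.52222228e-04, -9.64601210e-01, -2.63712345e-01,
         7.18620591e+01],
       [ 0.00000000e+00,  0.00000000e+00,  0.00000000e+00,
         1.00000000e+00]])}
```

View pics/scene0.png

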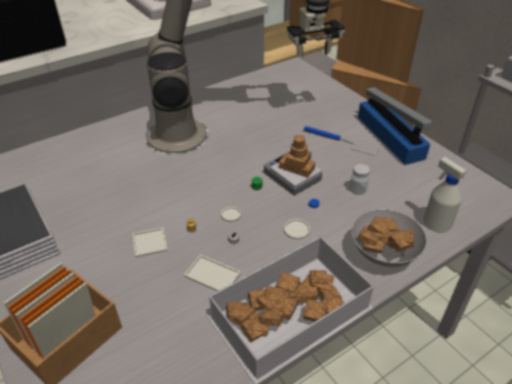

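View pics/top0.png

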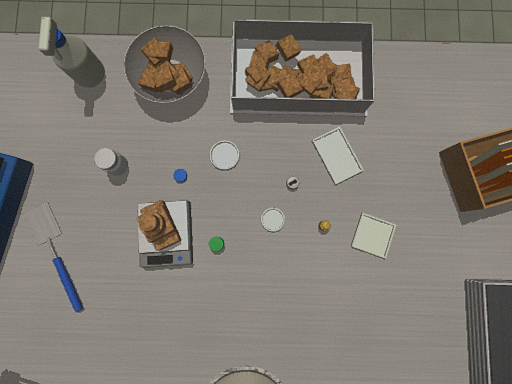

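View pics/wrist0.png

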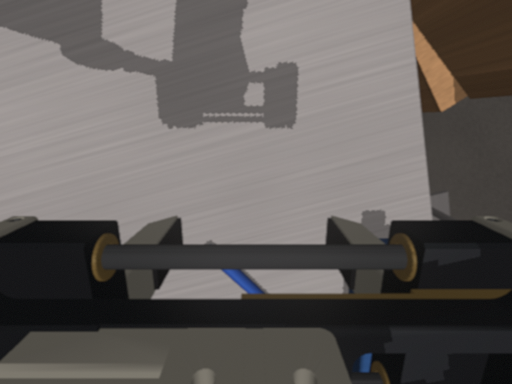

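```bash
cat > h.py <<'E'
import numpy as np,cv2
from station import env
from scipy.spatial.transform import Rotation as R
def ray(cal,P,uv):
    uv=np.atleast_2d(np.asarray(uv,float))
    d=np.c_[(uv[:,0]-cal['cx'])/cal['fx'],(uv[:,1]-cal['cy'])/cal['fy'],np.ones(len(uv))]
    return P[:3,3],d@P[:3,:3].T
def onz(name,uv,z,P=None):
    cal=env.get_calibration(name); P=cal['pose'] if P is None else P
    o,d=ray(cal,P,uv); return o+d*((z-o[2])/d[:,2])[:,None]
def toolR(o):
    q=o['tool_rot']; return R.from_quat([q[1],q[2],q[3],q[0]]).as_matrix()
def wristP(o):
    T=np.eye(4);T[:3,:3]=toolR(o);T[:3,3]=o['eef_pos'];return T@env.get_calibration('wrist')['mount']
def proj(name,p,P=None):
    cal=env.get_calibration(name); P=cal['pose'] if P is None else P
    c=(np.atleast_2d(p)-P[:3,3])@P[:3,:3]
    return np.c_[c[:,0]/c[:,2]*cal['fx']+cal['cx'],c[:,1]/c[:,2]*cal['fy']+cal['cy']]
E
python3 - <<'E'
from h import *
im=cv2.imread('pics/top0.png')
print(toolR(env.get_obs()).round(3))
big=cv2.resize(im[180:280,110:240],None,fx=6,fy=6,interpolation=cv2.INTER_CUBIC);cv2.imwrite('pics/stk.png',big)
big=cv2.resize(im[120:270,195:405],None,fx=3.8,fy=3.8,interpolation=cv2.INTER_CUBIC);cv2.imwrite('pics/dish.png',big)
sc=cv2.imread('pics/scene0.png')
cv2.imwrite('pics/stk2.png',cv2.resize(sc[120:215,240:350],None,fx=6,fy=6,interpolation=cv2.INTER_CUBIC))
for p in [(225,155),(273,220),(338,155),(374,236)]: print(im[p[1],p[0]])
print(im[200,250],im[205,186])
E
```

```text
[[ 0.262 -0.    -0.965]
 [ 0.965 -0.001  0.262]
 [-0.001 -1.     0.   ]]
[181 186 181]
[178 184 181]
[175 187 182]
[170 191 188]
[126 132 136] [125 130 132]
```

```bash
python3 - <<'E'
from h import *
im=cv2.imread('pics/top0.png')
g=im.min(axis=2)
m=(g>165).astype('uint8')
m=cv2.morphologyEx(m,cv2.MORPH_CLOSE,np.ones((3,3)))
cs,_=cv2.findContours(m,cv2.RETR_EXTERNAL,cv2.CHAIN_APPROX_NONE)
for c in cs:
    if cv2.contourArea(c)<150: continue
    c=cv2.convexHull(c)[:,0]
    w=onz('top',c,9)[:,:2].astype('f4')
    print(c.mean(0).round(),cv2.contourArea(c),cv2.minAreaRect(w),cv2.minEnclosingCircle(w))
E
```

```text
[146. 244.] 204.0 ((395.595458984375, 258.4629821777344), (70.65118408203125, 34.24468994140625), 43.143089294433594) ((406.77178955078125, 246.53768920898438), 35.334266662597656)
[372. 235.] 1203.5 ((430.4270324707031, -308.8839111328125), (86.24766540527344, 85.9107437133789), 71.51854705810547) ((429.9276123046875, -308.91619873046875), 58.82155990600586)
[271. 219.] 394.0 ((464.5232238769531, -57.26239013671875), (54.40909194946289, 54.581520080566406), 1.170035719871521) ((464.60858154296875, -58.211814880371094), 28.62628936767578)
[177. 223.] 919.0 ((444.2972106933594, 176.61582946777344), (120.43016052246094, 48.03585433959961), 6.6072998046875) ((444.0098571777344, 178.4549560546875), 63.982505798339844)
[105. 157.] 288.0 ((610.7637329101562, 367.8845520019531), (49.361907958984375, 47.8773307800293), 3.922273874282837) ((610.3884887695312, 367.94696044921875), 25.15438461303711)
[225. 155.] 616.5 ((625.1005859375, 66.64338684082031), (69.78959655761719, 70.97714233398438), 1.2250897884368896) ((625.6927490234375, 66.8367691040039), 36.736175537109375)
[336. 153.] 1503.5 ((630.90087890625, -220.4619903564453), (125.68477630615234, 79.43816375732422), 27.580129623413086) ((630.4599609375, -220.84523010253906), 72.68313598632812)
[336.  66.] 1835.0 ((846.7235107421875, -197.29432678222656), (173.1300506591797, 128.26028442382812), 89.07455444335938) ((844.2284545898438, -202.47657775878906), 101.8703842163086)
[240.  85.] 1228.0 ((823.3732299804688, 24.823448181152344), (171.5686492919922, 64.56473541259766), 1.649436354637146) ((823.2281494140625, 25.570249557495117), 91.24585723876953)
```

View pics/stk.png

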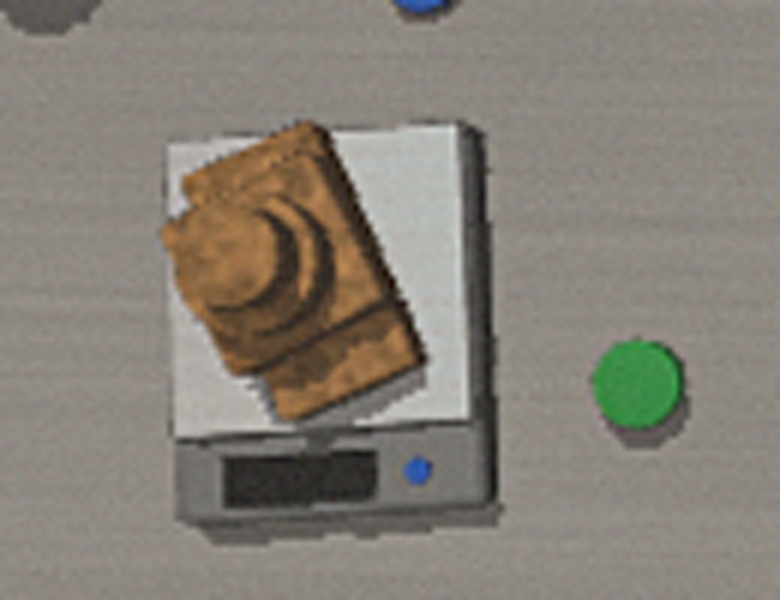

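View pics/stk2.png

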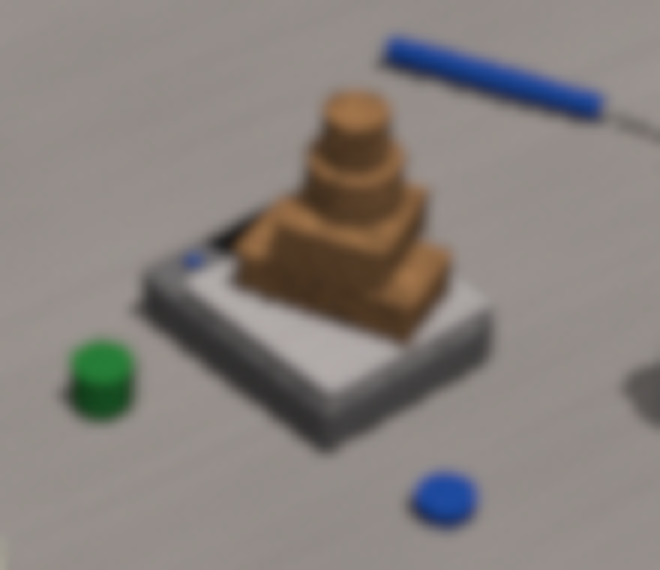

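View pics/dish.png

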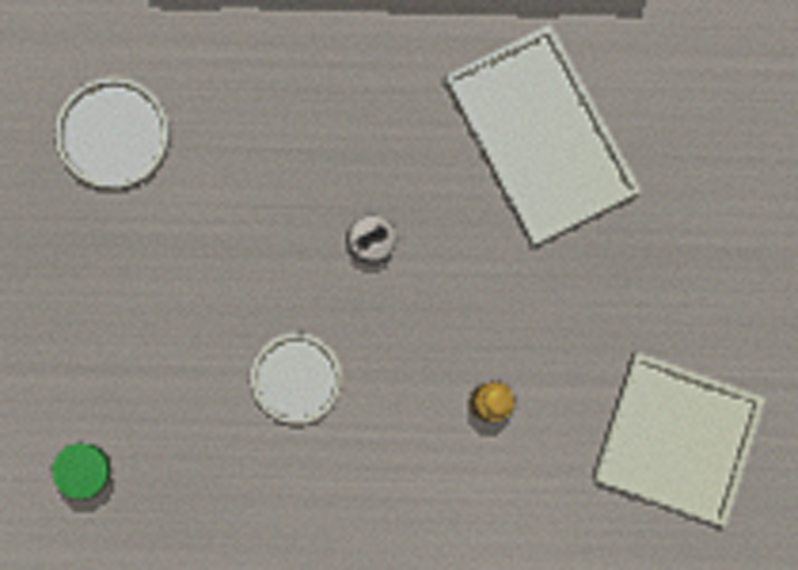

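```bash
python3 - <<'E'
from h import *
im=cv2.imread('pics/top0.png')
a=onz('top',[(147.6,221.8)],165);b=onz('scene',[(299.1,138.4)],165);print('small',a,b)
for n,p,z in [('weight',(325,226),30),('counter',(293,183),20),('cap',(180,176),12),('green',(216,244),30),('jar',(105,159),85)]:print(n,onz('top',[p],z).round())
g=im.min(axis=2).astype('f4')
for nm,(x,y) in dict(round=(225,155),small=(273,220),obl=(338,155),sq=(374,236)).items():
    s=4;x0,y0=x-40,y-40
    G=cv2.resize(g[y0:y0+80,x0:x0+80],None,fx=s,fy=s,interpolation=cv2.INTER_LINEAR)
    m=(G>152).astype('uint8');m=cv2.morphologyEx(m,cv2.MORPH_CLOSE,np.ones((13,13)));m=cv2.morphologyEx(m,cv2.MORPH_OPEN,np.ones((13,13)))
    n,l,st,_=cv2.connectedComponentsWithStats(m)
    k=l[160,160]; c=cv2.findContours((l==k).astype('uint8'),0,1)[0][0][:,0]
    px=(c+.5)/s-.5+[x0,y0]
    w=onz('top',px,9)[:,:2].astype('f4')
    print(nm,cv2.minAreaRect(w),cv2.minEnclosingCircle(w), proj('scene',[[*cv2.minAreaRect(w)[0],3]]).round(1))
E
```

```text
small [[444.54002468 206.15751364 165.        ]] [[445.7597079  207.56738835 165.        ]]
weight [[ 449. -184.   30.]]
counter [[ 554. -107.   20.]]
cap [[567. 175.  12.]]
green [[401.  77.  30.]]
jar [[591. 335.  85.]]
round ((625.7556762695312, 66.66564178466797), (71.7412109375, 72.88746643066406), 1.225461483001709) ((626.0881958007812, 66.8373031616211), 37.502098083496094) [[295.8 229.5]]
small ((464.8310546875, -56.96108627319336), (55.65056610107422, 55.846412658691406), 1.1698189973831177) ((465.1755676269531, -58.23857879638672), 29.539499282836914) [[230.6 214.5]]
obl ((631.6926879882812, -220.4542236328125), (127.95024871826172, 80.64122772216797), 27.522886276245117) ((631.5791625976562, -220.81369018554688), 72.26277160644531) [[211.6 274.8]]
sq ((430.40069580078125, -308.974609375), (87.4805908203125, 87.85769653320312), 71.3211898803711) ((430.1396789550781, -308.4238586425781), 59.12080001831055) [[148.7 242.5]]
```

>>> drive_tool --increments '[1,-0.026,0,-0.047,0,0,0,1,-0.026,0,-0.047,0,0,0,1,-0.026,0,-0.047,0,0,0,1,-0.026,0,-0.047,0,0,0,1,-0.026,0,-0.047,0,0,0,1,-0.026,0,-0.047,0,0,0,1,-0.026,0,-0.047,0,0,0,1,-0.013,0,-0.025,0,0,0]' --newtons 15

```text
clock: 0.95
eef_pos: [412.9, 240.3, 224.2]
tool_rot: [0.559, -0.559, -0.432, 0.433]
wrist_force: [0.3, 0.1, -0.5]
finger_gap: 91.7
```

```bash
cat >> h.py <<'E'
def go(target,yaw=None,o=None):
    "print tool-frame shift (m) at current pose to world TCP target and turn about tool y to bring tool x to yaw (deg, mod 180)"
    o=o or env.get_obs(); Rm=toolR(o)
    d=Rm.T@(np.array(target,float)-o['eef_pos'])/1000
    y0=np.degrees(np.arctan2(Rm[1,0],Rm[0,0]))
    # tilt
    lv=Rm.T@np.array([0,0,-1.]); 
    print('t %.1f pos'%o['clock'],o['eef_pos'].round(1),'yaw %.1f'%y0,'gap %.1f'%o['finger_gap'],'q6 %.2f'%o['q'][5],'F',o['wrist_force'].round(1))
    print('  shift',d.round(4),'level fix rx,rz',np.round([lv[2],-lv[0]],3),end=' ')
    if yaw is not None:
        dy=(yaw-y0+90)%180-90; print('ry %.3f'%np.radians(-dy),end='')
    print()
E
python3 -c "
from h import *
go((445,207,144),74.8)
cv2.imwrite('pics/w1.png',env.get_image('wrist')[:,:,::-1])"
```

```text
t 0.9 pos [412.9 240.3 224.2] yaw 75.4 gap 91.7 q6 -0.95 F [ 0.3  0.1 -0.5]
  shift [-0.0241  0.0802 -0.0396] level fix rx,rz [-0.002 -0.002] ry 0.011
```

View pics/w1.png

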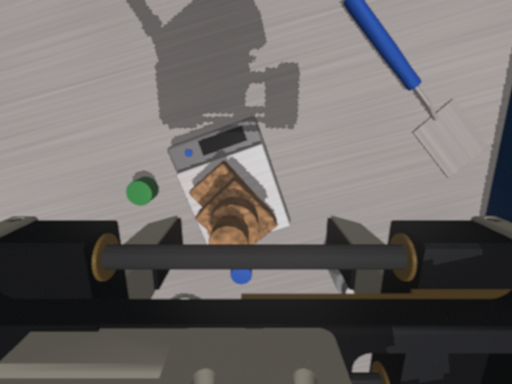

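```bash
python3 -c "
from h import *
o=env.get_obs();P=wristP(o);print(proj('wrist',[[445,207,165],[445,207,135]],P))
im=cv2.imread('pics/w1.png');cv2.imwrite('pics/w1c.png',cv2.resize(im[140:290,160:320],None,fx=4,fy=4,interpolation=2))"
```

```text
[[228.53789655 242.84097915]
 [231.33535981 229.12606944]]
```

View pics/w1c.png

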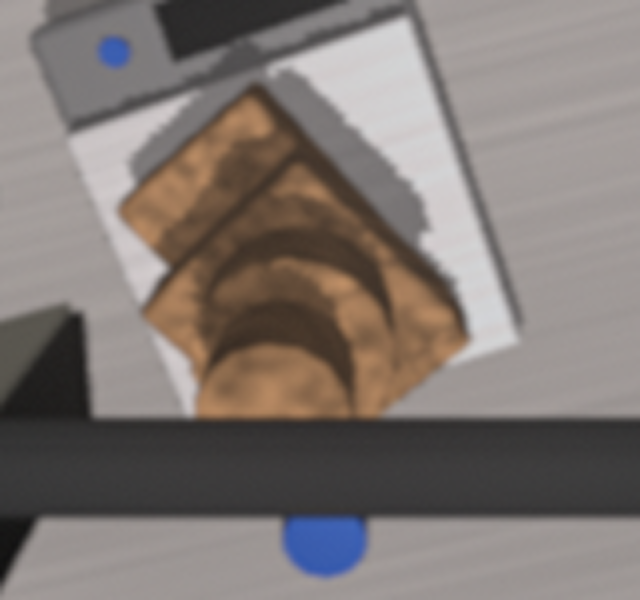

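>>> drive_tool --increments '[1,-0.012,0,-0.02,0,0,0,1,-0.012,0,-0.02,0,0,0,1,0,0.01,0,0,0,0,1,0,0.01,0,0,0,0,1,0,0.01,0,0,0,0,1,0,0.01,0,0,0,0,1,0,0,0,0,0,0,1,0,0,0,0,0,0]'

```text
clock: 1.8
eef_pos: [446.2, 204.5, 178.7]
tool_rot: [0.561, -0.559, -0.429, 0.434]
wrist_force: [0.4, 0.8, 1.0]
finger_gap: 91.8
```

```bash
python3 -c "
from h import *
go((445,207,144),74.8)"
```

```text
t 1.8 pos [446.2 204.5 178.7] yaw 75.3 gap 91.8 q6 -1.04 F [0.4 0.8 1. ]
  shift [0.0023 0.0347 0.0016] level fix rx,rz [-0.006 -0.005] ry 0.008
```

>>> drive_tool --increments '[1,0.001,0.012,0.001,-0.005,0,-0.004,1,0.001,0.012,0.001,0,0,0,1,0,0.01,0,0,0,0,1,0,0,0,0,0,0,0.3,0,0,0,0,0,0,0.3,0,0,0,0,0,0,0.3,0,0,0,0,0,0,0.3,0,0,0,0,0,0]'

```text
clock: 2.6
eef_pos: [446.0, 208.8, 146.6]
tool_rot: [-0.559, 0.56, 0.434, -0.431]
wrist_force: [0.6, -0.0, 0.1]
finger_gap: 64.6
```

>>> drive_tool --increments '[0,0,0,0,0,0,0,0,0,0,0,0,0,0,0,0,0,0,0,0,0,0,0,0,0,0,0,0,0,0,0,0,0,0,0,0,0,0,0,0,0,0,0,0,0,0,0,0,0,0,0,0,0,0,0,0]'

```text
clock: 3.4
eef_pos: [446.3, 208.8, 147.2]
tool_rot: [-0.559, 0.56, 0.435, -0.43]
wrist_force: [1.3, -0.4, -0.3]
finger_gap: 35.4
```

```bash
python3 -c "
from h import *
go((445,207,144),74.8)
go((465,-58,144),74.8)"
```

```text
t 3.4 pos [446.3 208.8 147.2] yaw 75.4 gap 35.4 q6 -1.03 F [ 1.3 -0.4 -0.3]
  shift [-0.0021  0.0032  0.0008] level fix rx,rz [0.006 0.003] ry 0.010
t 3.4 pos [446.3 208.8 147.2] yaw 75.4 gap 35.4 q6 -1.03 F [ 1.3 -0.4 -0.3]
  shift [-0.2535  0.0028 -0.0854] level fix rx,rz [0.006 0.003] ry 0.010
```

>>> drive_tool --increments '[0,0,-0.005,0,0,0,0,0,0,-0.015,0,0,0,0,0,0,-0.02,0,0,0,0,0,-0.01,0,-0.003,0,0,0,0,-0.025,0,-0.008,0,0,0,0,-0.035,0,-0.012,0,0,0,0,-0.035,0,-0.012,0,0,0,0,-0.035,0,-0.012,0,0,0]'

```text
clock: 4.2
eef_pos: [455.1, 58.4, 187.0]
tool_rot: [-0.557, 0.558, 0.436, -0.433]
wrist_force: [0.8, 0.2, -0.8]
finger_gap: 35.5
```

>>> drive_tool --increments '[0,-0.035,0.005,-0.012,0,0,0,0,-0.035,0.01,-0.012,0,0,0,0,-0.025,0.02,-0.008,0,0,0,0,-0.015,0.02,-0.005,0,0,0,0,0,0.03,0,0,0,0,0,0,0.02,0,0,0,0,0,0,0.01,0,0,0,0,0,0,0,0,0,0,0]'

```text
clock: 5.0
eef_pos: [461.2, -71.4, 65.2]
tool_rot: [-0.559, 0.561, 0.433, -0.431]
wrist_force: [0.2, -0.4, -0.5]
finger_gap: 35.7
```

```bash
python3 -c "
from h import *
go((465,-58,15),74.8)
cv2.imwrite('pics/w2.png',env.get_image('wrist')[:,:,::-1])
cv2.imwrite('pics/t2.png',env.get_image('top')[:,:,::-1])
im=cv2.imread('pics/t2.png');cv2.imwrite('pics/t2c.png',cv2.resize(im[150:290,120:330],None,fx=3.6,fy=3.6,interpolation=2))"
```

```text
t 5.0 pos [461.2 -71.4  65.2] yaw 75.4 gap 35.7 q6 -1.64 F [ 0.2 -0.4 -0.5]
  shift [ 0.0138  0.0502 -0.0001] level fix rx,rz [0.004 0.001] ry 0.010
```

View pics/w2.png

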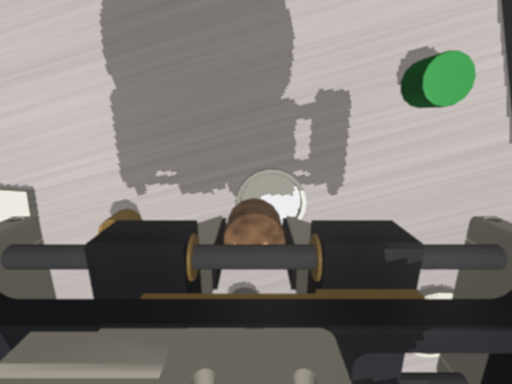

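View pics/t2c.png

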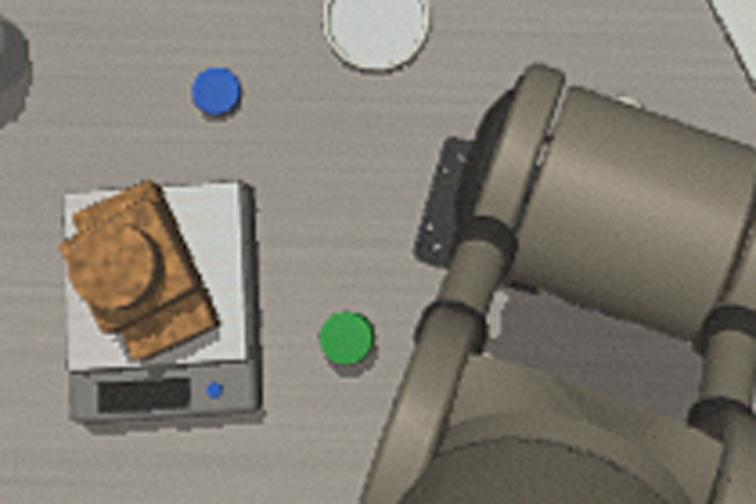

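```bash
python3 -c "
from h import *
o=env.get_obs();P=wristP(o)
a=np.linspace(0,2*np.pi,60)
p=proj('wrist',np.c_[465+30*np.cos(a),-58+30*np.sin(a),9+0*a],P);print(p.min(0),p.max(0))
u=(np.array([[111.5,268.5]])/3.6-.5+[120,150]);print(u,onz('top',u,135))
go((465,-58,15),74.8)
im=cv2.imread('pics/t2.png');cv2.imwrite('pics/t2c.png',cv2.resize(im[192:252,132:192],None,fx=10,fy=10,interpolation=2))
"
```

```text
[234.90434507 167.86002522] [305.83931384 235.23955057]
[[150.47222222 224.08333333]] [[441.08701713 208.18343569 135.        ]]
t 5.1 pos [462.4 -71.4  66.7] yaw 75.4 gap 35.6 q6 -1.63 F [-0.  -0.4 -1. ]
  shift [0.0136 0.0517 0.0012] level fix rx,rz [0.007 0.001] ry 0.010
```

View pics/t2c.png

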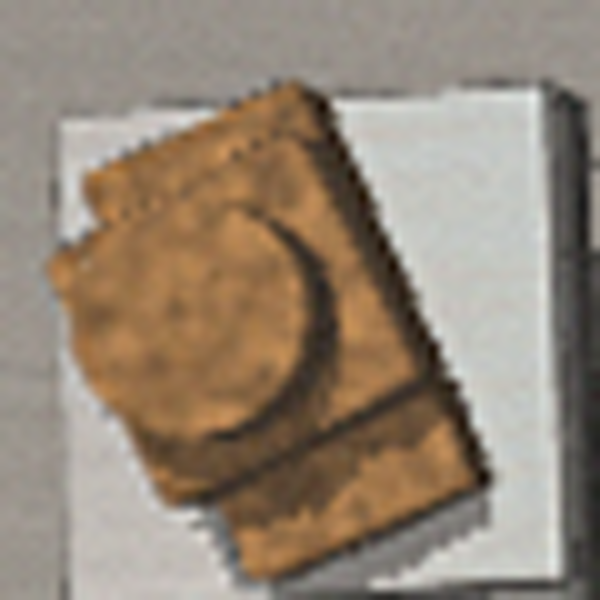

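>>> drive_tool --increments '[0,0.007,0.005,0,0,0,0,0,0.006,0.01,0,0,0,0,0,0,0.012,0,0,0,0,0,0,0.01,0,0,0,0,0,0,0.006,0,0,0,0,0,0,0.003,0,0,0,0,0,0,0,0,0,0,0,0,0,0,0,0,0,0]'

```text
clock: 5.9
eef_pos: [469.4, -56.3, 20.6]
tool_rot: [-0.555, 0.563, 0.437, -0.43]
wrist_force: [-0.3, -0.4, -0.1]
finger_gap: 35.6
```

```bash
python3 -c "
from h import *
go((465,-58,15),74.8)"
```

```text
t 5.9 pos [469.4 -56.3  20.6] yaw 75.6 gap 35.6 q6 -1.60 F [-0.3 -0.4 -0.1]
  shift [-0.0027  0.0055  0.004 ] level fix rx,rz [0.015 0.001] ry 0.013
```

>>> drive_tool --increments '[0,-0.002,0,0.003,0.012,0,0,0,0,0.003,0,0,0,0,0,0,0.001,0,0,0,0,0,0,0.001,0,0,0,0,0,0,0,0,0,0,0,0,0,0,0,0,0,0,0,0,0,0,0,0,0,0,0,0,0,0,0,0]'

```text
clock: 6.7
eef_pos: [466.5, -58.1, 16.1]
tool_rot: [-0.558, 0.56, 0.434, -0.432]
wrist_force: [-0.2, -0.7, 0.6]
finger_gap: 35.6
```

```bash
python3 -c "
from h import *
go((465,-58,15),74.8)"
```

```text
t 6.7 pos [466.5 -58.1  16.1] yaw 75.5 gap 35.6 q6 -1.61 F [-0.2 -0.7  0.6]
  shift [-0.0002  0.0011  0.0014] level fix rx,rz [0.004 0.001] ry 0.012
```

>>> drive_tool --increments '[0,0,0.001,0,0,0,0,0,0,0.001,0,0,0,0,0,0,0,0,0,0,0,0,0,0,0,0,0,0,0.5,0,0,0,0,0,0,0.5,0,0,0,0,0,0,0.6,0,0,0,0,0,0,0.6,0,0,0,0,0,0]'

```text
clock: 7.5
eef_pos: [466.8, -58.2, 15.1]
tool_rot: [-0.558, 0.56, 0.434, -0.432]
wrist_force: [-0.1, 0.6, 0.7]
finger_gap: 54.5
```

>>> drive_tool --increments '[0.6,0,-0.01,0,0,0,0,0.6,0,-0.025,0,0,0,0,0.7,0,-0.045,0,0,0,0,1,0.0,-0.045,0,0,0,0,1,0.02,-0.03,0.01,0,0,0,1,0.04,-0.005,0.012,0,0,0,1,0.04,0,0.012,0,0,0,1,0.04,0,0.012,0,0,0]'

```text
clock: 8.3
eef_pos: [457.4, 89.3, 187.3]
tool_rot: [-0.559, 0.563, 0.433, -0.428]
wrist_force: [1.3, 0.7, -0.1]
finger_gap: 91.8
```

```bash
python3 -c "
from h import *
go((442,208.5,114),74.8)
cv2.imwrite('pics/t3.png',env.get_image('top')[:,:,::-1])
cv2.imwrite('pics/s3.png',env.get_image('scene')[:,:,::-1])
im=cv2.imread('pics/t3.png');im2=cv2.imread('pics/s3.png')
cv2.imwrite('pics/c3.png',np.vstack([cv2.resize(im[180:260,205:325],(720,300)[:2][::1],interpolation=2)[:300],cv2.resize(im2[140:240,200:340],(720,300),interpolation=2)]))"
```

```text
t 8.3 pos [457.4  89.3 187.3] yaw 75.0 gap 91.8 q6 -1.28 F [ 1.3  0.7 -0.1]
  shift [0.111  0.0731 0.0465] level fix rx,rz [0.01  0.002] ry 0.003
```

View pics/c3.png

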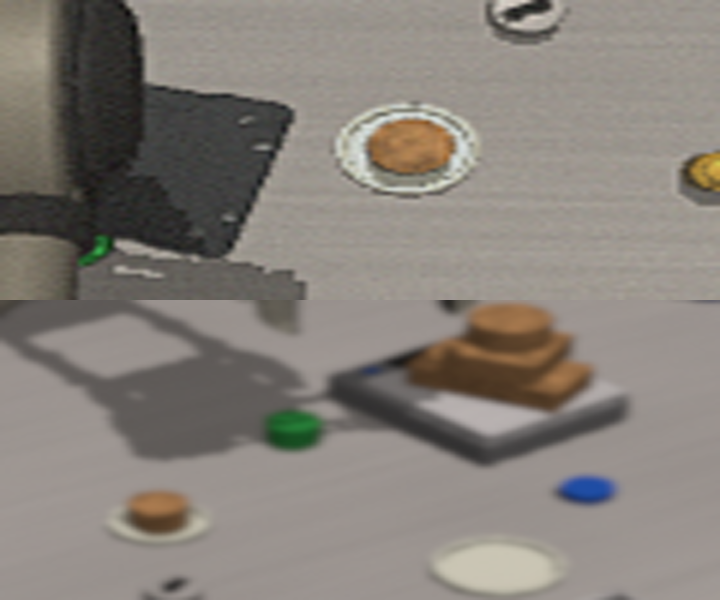

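```bash
python3 -c "
from h import *
print(onz('scene',[(298.8,148.3)],135))
im2=cv2.imread('pics/s3.png');cv2.imwrite('pics/c4.png',cv2.resize(im2[130:190,270:330],None,fx=10,fy=10,interpolation=2))"
```

```text
[[453.97219579 202.08734175 135.        ]]
```

View pics/c4.png

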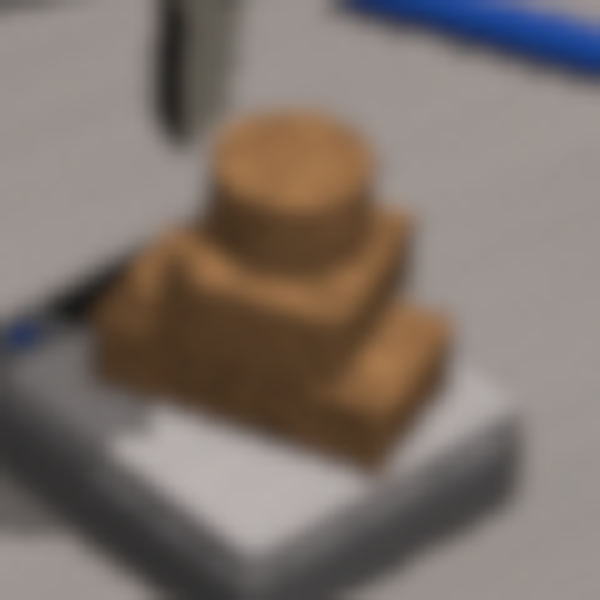

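>>> drive_tool --increments '[1,0.025,0,0.011,0.008,0,0,1,0.025,0,0.011,0,0,0,1,0.025,0,0.011,0,0,0,1,0.018,0,0.007,0,0,0,1,0.01,0,0.004,0,0,0,1,0,0.01,0,0,0,0,1,0,0.01,0,0,0,0,1,0,0,0,0,0,0]'

```text
clock: 9.2
eef_pos: [439.8, 202.2, 168.0]
tool_rot: [-0.559, 0.56, 0.433, -0.431]
wrist_force: [-0.2, -0.2, -0.3]
finger_gap: 91.7
```

```bash
python3 -c "
from h import *
go((442,208.5,114),74.8)
cv2.imwrite('pics/w4.png',env.get_image('wrist')[140:300,150:350,::-1].repeat(3,0).repeat(3,1))
print(proj('wrist',[[442,208.5,135]],wristP(env.get_obs())))"
```

```text
t 9.2 pos [439.8 202.2 168. ] yaw 75.4 gap 91.7 q6 -1.04 F [-0.2 -0.2 -0.3]
  shift [ 0.0066  0.054  -0.0004] level fix rx,rz [0.003 0.001] ry 0.010
[[262.9424493  214.45724336]]
```

View pics/w4.png

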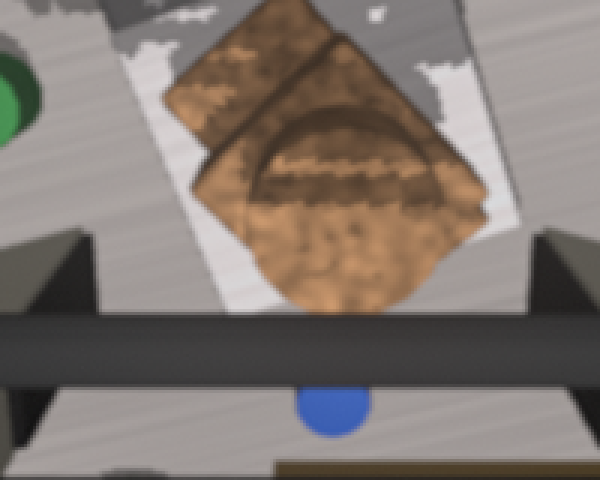

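>>> drive_tool --increments '[1,0.004,0,0,0,0,0,1,0.004,0.005,0,0,0,0,1,0,0.013,0,0,0,0,1,0,0.013,0,0,0,0,1,0,0.011,0,0,0,0,1,0,0.007,0,0,0,0,1,0,0.003,0,0,0,0,1,0,0,0,0,0,0]'

```text
clock: 10.05
eef_pos: [444.6, 209.6, 114.2]
tool_rot: [-0.559, 0.561, 0.433, -0.429]
wrist_force: [-0.1, -0.6, 0.2]
finger_gap: 91.8
```

```bash
python3 -c "
from h import *
go((442,208.5,114),74.8)
print(onz('scene',[(298.9,145.3)],135))"
```

```text
t 10.1 pos [444.6 209.6 114.2] yaw 75.2 gap 91.8 q6 -1.03 F [-0.1 -0.6  0.2]
  shift [-0.0017  0.0002  0.0022] level fix rx,rz [0.006 0.002] ry 0.007
[[441.85183291 211.90252904 135.        ]]
```

>>> drive_tool --increments '[0.7,0,0,0.002,0,0,0,0.6,0,0,0,0,0,0,0.5,0,0,0,0,0,0,0,0,0,0,0,0,0,0,0,0,0,0,0,0,0,0,0,0,0,0,0,0,0,0,0,0,0,0,0,0,0,0,0,0,0]'

```text
clock: 10.85
eef_pos: [443.4, 210.5, 115.8]
tool_rot: [-0.559, 0.562, 0.434, -0.428]
wrist_force: [0.1, -0.1, -1.2]
finger_gap: 51.9
```

```bash
python3 -c "
from h import *
go((442,209.5,114),74.8)
go((626,67,114),74.8)"
```

```text
t 10.8 pos [443.4 210.5 115.8] yaw 75.2 gap 51.9 q6 -1.02 F [ 0.1 -0.1 -1.2]
  shift [-0.0013  0.0018  0.0011] level fix rx,rz [0.008 0.004] ry 0.007
t 10.8 pos [443.4 210.5 115.8] yaw 75.2 gap 51.9 q6 -1.02 F [ 0.1 -0.1 -1.2]
  shift [-0.092   0.0032 -0.2132] level fix rx,rz [0.008 0.004] ry 0.007
```

>>> drive_tool --increments '[0,0,-0.004,0,0,0,0,0,0,-0.012,0,0,0,0,0,0,-0.02,0,0,0,0,0,-0.004,-0.006,-0.01,0,0,0,0,-0.01,0,-0.022,0,0,0,0,-0.014,0,-0.032,0,0,0,0,-0.014,0,-0.032,0,0,0,0,-0.014,0,-0.032,0,0,0]'

```text
clock: 11.65
eef_pos: [554.7, 121.6, 160.3]
tool_rot: [-0.558, 0.56, 0.436, -0.431]
wrist_force: [0.9, 0.2, -1.8]
finger_gap: 51.5
```

>>> drive_tool --increments '[0,-0.013,0.005,-0.03,0,0,0,0,-0.012,0.015,-0.028,0,0,0,0,-0.008,0.025,-0.018,0,0,0,0,-0.004,0.025,-0.008,0,0,0,0,0,0.02,0,0,0,0,0,0,0.01,0,0,0,0,0,0,0,0,0,0,0,0,0,0,0,0,0,0]'

```text
clock: 12.45
eef_pos: [637.5, 52.2, 54.6]
tool_rot: [-0.558, 0.563, 0.434, -0.428]
wrist_force: [0.6, 0.4, 0.3]
finger_gap: 51.9
```

```bash
python3 -c "
from h import *
go((626,67,13.5),74.8)
o=env.get_obs();P=wristP(o)
im=env.get_image('wrist')[:,:,::-1].copy()
a=np.linspace(0,2*np.pi,200)
p=proj('wrist',np.c_[626+38*np.cos(a),67+38*np.sin(a),9+0*a],P)
cv2.polylines(im,[p.round().astype(int)],True,(0,0,255),1)
cv2.imwrite('pics/w5.png',im)
cv2.imwrite('pics/t5.png',env.get_image('top')[:,:,::-1])
im=cv2.imread('pics/t5.png');cv2.imwrite('pics/t5c.png',cv2.resize(im[192:252,132:192],None,fx=10,fy=10,interpolation=2))"
```

```text
t 12.4 pos [637.5  52.2  54.6] yaw 75.1 gap 51.9 q6 -1.35 F [0.6 0.4 0.3]
  shift [0.0113 0.0409 0.0154] level fix rx,rz [0.012 0.003] ry 0.006
```

View pics/w5.png

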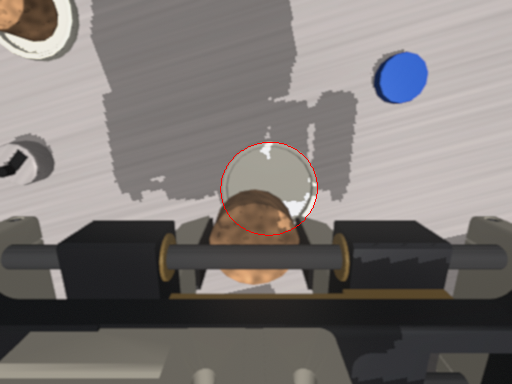

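View pics/t5c.png

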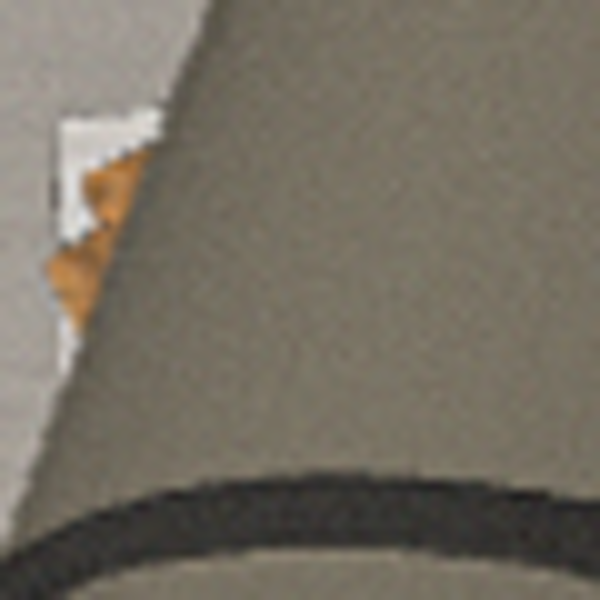

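>>> drive_tool --increments '[0,0.006,0,0.008,0.01,0,0.003,0,0.005,0.004,0.006,0,0,0,0,0,0.011,0,0,0,0,0,0,0.011,0,0,0,0,0,0,0.008,0,0,0,0,0,0,0.004,0,0,0,0,0,0,0,0,0,0,0,0,0,0,0,0,0,0]'

```text
clock: 13.35
eef_pos: [626.9, 69.1, 16.0]
tool_rot: [-0.559, 0.561, 0.433, -0.431]
wrist_force: [1.3, 0.6, -0.4]
finger_gap: 51.4
```

```bash
python3 -c "
from h import *
go((627,67,13.5),74.8)"
```

```text
t 13.3 pos [626.9  69.1  16. ] yaw 75.3 gap 51.4 q6 -1.32 F [ 1.3  0.6 -0.4]
  shift [-0.002   0.0025 -0.0007] level fix rx,rz [0.005 0.001] ry 0.008
```

Set down and release.

>>> drive_tool --increments '[0,-0.002,0,0,0,0,0,0,0,0.0015,0,0,0,0,0,0,0.001,0,0,0,0,0,0,0,0,0,0,0,0.65,0,0,0,0,0,0,0.65,0,0,0,0,0,0,0.75,0,0,0,0,0,0,0.75,0,0,0,0,0,0]'

```text
clock: 14.15
eef_pos: [627.6, 66.5, 14.9]
tool_rot: [-0.558, 0.562, 0.434, -0.429]
wrist_force: [0.4, 0.7, -0.5]
finger_gap: 67.8
```

```bash
python3 -c "
from h import *
go((430,50,190),74.8)"
```

```text
t 14.2 pos [627.6  66.5  14.9] yaw 75.2 gap 67.8 q6 -1.33 F [ 0.4  0.7 -0.5]
  shift [-0.0661 -0.1767  0.1854] level fix rx,rz [0.008 0.001] ry 0.008
```

>>> drive_tool --increments '[0.75,0,-0.01,0,0,0,0,0.75,0,-0.03,0,0.006,0,0,1,0,-0.045,0,0,0,0,1,0,-0.045,0.0,0,0,0,1,-0.03,-0.04,0.035,0,0,0,1,-0.035,0,0.045,0,0,0,1,-0.035,0,0.045,0,0,0,1,-0.03,0,0.04,0,0,0]'

```text
clock: 14.95
eef_pos: [451.6, -9.9, 185.9]
tool_rot: [-0.556, 0.562, 0.436, -0.43]
wrist_force: [1.0, -1.2, 0.5]
finger_gap: 91.9
```

```bash
python3 -c "
from h import *
go((444,208,190))
cv2.imwrite('pics/t6.png',env.get_image('top')[:,:,::-1])
cv2.imwrite('pics/s6.png',env.get_image('scene')[:,:,::-1])
im=cv2.imread('pics/t6.png');cv2.imwrite('pics/t6c.png',cv2.resize(im[192:252,132:192],None,fx=10,fy=10,interpolation=2))
im=cv2.imread('pics/s6.png');
cv2.imwrite('pics/s6c.png',cv2.resize(im[130:250,210:350],None,fx=5,fy=5,interpolation=2))"
```

```text
t 14.9 pos [451.6  -9.9 185.9] yaw 75.5 gap 91.9 q6 -1.51 F [ 1.  -1.2  0.5]
  shift [ 0.2091 -0.0045  0.062 ] level fix rx,rz [0.011 0.002]
```

View pics/t6c.png

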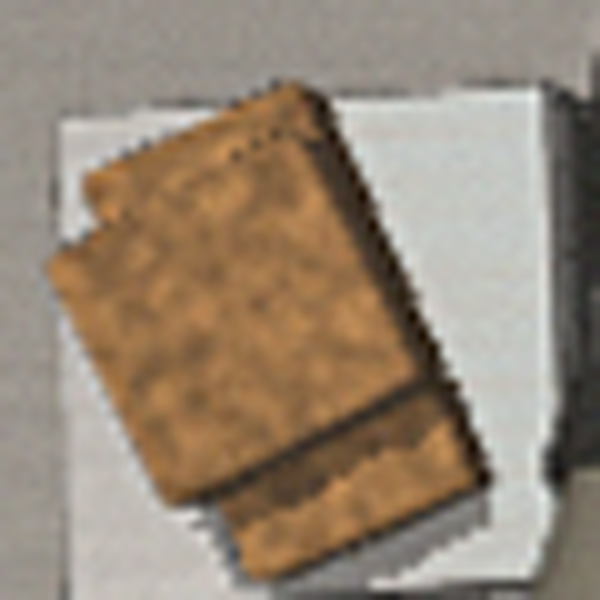

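View pics/s6c.png

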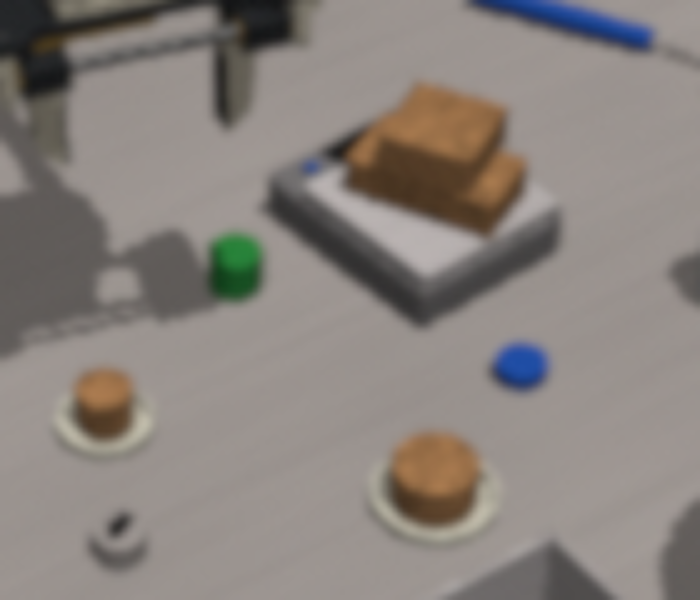

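```bash
python3 -c "
from h import *
c=np.array([(47,265),(315,135),(415,388),(172,505)])/10-.5+.05+[132,192]
w=onz('top',c,105);print(w.round(1),w.mean(0))
for i in range(4):
  d=w[(i+1)%4]-w[i];print(np.linalg.norm(d).round(1),np.degrees(np.arctan2(d[1],d[0])).round(1))
c=np.array([(420,83),(507,107),(465,171),(378,143)])/5-.4+[210,130]
w=onz('scene',c,105);print(w.round(1),w.mean(0))
for i in range(4):
  d=w[(i+1)%4]-w[i];print(np.linalg.norm(d).round(1),np.degrees(np.arctan2(d[1],d[0])).round(1))
c=np.array([(85,180),(295,85),(488,482),(250,580)])/10-.45+[132,192]
w=onz('top',c,75);print('obl',w.round(1),w.mean(0))
for i in range(4):
  d=w[(i+1)%4]-w[i];print(np.linalg.norm(d).round(1),np.degrees(np.arctan2(d[1],d[0])).round(1))
"
```

```text
[[454.9 248.6 105. ]
 [485.  190.7 105. ]
 [429.4 165.8 105. ]
 [402.7 217.9 105. ]] [443.01240544 205.77164221 105.        ]
65.3 -62.5
61.0 -155.8
58.6 117.1
60.5 30.5
[[404.5 221.6 105. ]
 [455.8 251.4 105. ]
 [492.  189.2 105. ]
 [439.6 162.1 105. ]] [447.97495126 206.08586305 105.        ]
59.2 30.2
71.9 -59.7
59.0 -152.6
69.1 120.5
obl [[476.2 250.4  75. ]
 [499.2 203.2  75. ]
 [409.1 154.5  75. ]
 [385.9 207.5  75. ]] [442.57649935 203.91030476  75.        ]
52.5 -64.0
102.4 -151.6
57.9 113.6
100.0 25.4
```

>>> drive_tool --increments '[1,0.04,0,0.012,0.008,0,0,1,0.04,0,0.012,0,0,0,1,0,0,0,0,0.137,0,1,0,0,0,0,0.137,0,1,0,0,0,0,0.137,0,1,0,0,0,0,0.137,0,1,0,0,0,0,0.137,0,1,0,0,0,0,0.137,0]'

```text
clock: 15.85
eef_pos: [447.0, 77.1, 192.6]
tool_rot: [-0.688, 0.689, 0.165, -0.158]
wrist_force: [0.2, 0.0, -0.1]
finger_gap: 91.9
```

```bash
python3 -c "
from h import *
go((445,206,165),28.5)"
```

```text
t 15.8 pos [447.   77.1 192.6] yaw 26.4 gap 91.9 q6 -0.46 F [ 0.2  0.  -0.1]
  shift [0.0551 0.0279 0.1164] level fix rx,rz [0.003 0.01 ] ry -0.037
```

>>> drive_tool --increments '[1,0.012,0.005,0.026,0,-0.017,0.006,1,0.012,0.006,0.026,0,-0.017,0,1,0.012,0.005,0.026,0,0,0,1,0.01,0.006,0.02,0,0,0,1,0.004,0,0.01,0,0,0,1,0.002,0,0.004,0,0,0,1,0,0,0,0,0,0,1,0,0,0,0,0,0]'

```text
clock: 16.65
eef_pos: [446.1, 205.1, 175.8]
tool_rot: [-0.685, 0.687, 0.177, -0.166]
wrist_force: [0.5, 0.2, 0.3]
finger_gap: 92.0
```

```bash
python3 -c "
from h import *
go((445,206,84),28.5)
o=env.get_obs();P=wristP(o)
im=env.get_image('wrist')[:,:,::-1].copy()
a=np.radians(28.5+45+90*np.arange(4))
p=proj('wrist',np.c_[445+32*2**.5*np.cos(a),206+32*2**.5*np.sin(a),105+0*a],P)
cv2.polylines(im,[p.round().astype(int)],True,(0,0,255),1)
cv2.imwrite('pics/w7.png',cv2.resize(im[100:330,140:380],None,fx=2.6,fy=2.6,interpolation=2))
print(p)"
```

```text
t 16.6 pos [446.1 205.1 175.8] yaw 28.0 gap 92.0 q6 -0.21 F [0.5 0.2 0.3]
  shift [-0.0019  0.0918  0.002 ] level fix rx,rz [0.007 0.014] ry -0.008
[[290.02557904 161.07414006]
 [215.58405317 161.88498718]
 [218.85046287 230.5946355 ]
 [288.09422256 229.63486223]]
```

View pics/w7.png

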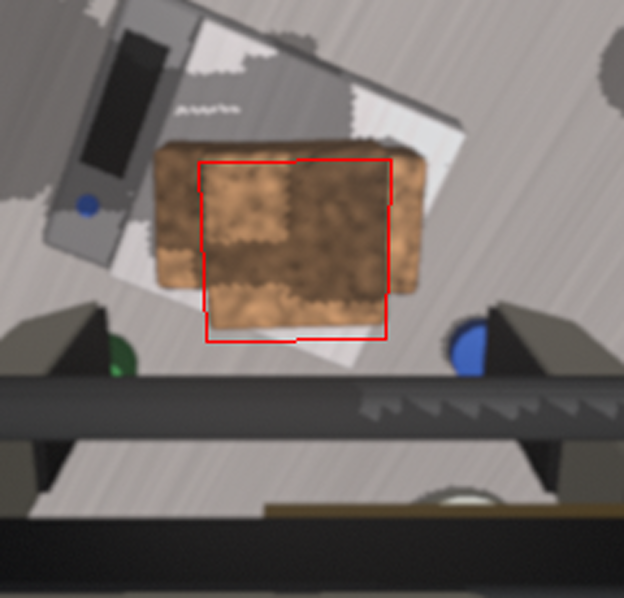

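>>> drive_tool --increments '[1,-0.001,0.005,0.003,0.004,-0.006,0.012,1,-0.001,0.018,0,0,0,0,1,0,0.02,0,0,0,0,1,0,0.02,0,0,0,0,1,0,0.015,0,0,0,0,1,0,0.008,0,0,0,0,1,0,0.003,0,0,0,0,1,0,0,0,0,0,0]'

```text
clock: 17.5
eef_pos: [444.5, 203.0, 83.8]
tool_rot: [-0.685, 0.687, 0.172, -0.171]
wrist_force: [-0.4, -0.5, 0.0]
finger_gap: 91.6
```

```bash
python3 -c "
from h import *
go((444,208,84),28.5)"
```

```text
t 17.5 pos [444.5 203.   83.8] yaw 28.1 gap 91.6 q6 -0.21 F [-0.4 -0.5  0. ]
  shift [ 0.0019 -0.0002  0.0047] level fix rx,rz [0.003 0.001] ry -0.007
```

>>> drive_tool --increments '[1,0.0015,0,0.004,0,0,0,0.8,0,0,0,0,0,0,0.7,0,0,0,0,0,0,0.6,0,0,0,0,0,0,0,0,0,0,0,0,0,0,0,0,0,0,0,0,0,0,0,0,0,0,0,0,0,0,0,0,0,0]' --newtons 20

```text
clock: 18.3
eef_pos: [445.2, 208.0, 86.2]
tool_rot: [-0.685, 0.687, 0.174, -0.169]
wrist_force: [-0.7, 0.1, -1.0]
finger_gap: 63.8
```

```bash
python3 -c "
from h import *
go((444,208,84),28.5)
go((430.4,-309,84),71.3)"
```

```text
t 18.3 pos [445.2 208.   86.2] yaw 28.1 gap 63.8 q6 -0.21 F [-0.7  0.1 -1. ]
  shift [-0.0011  0.0022  0.0005] level fix rx,rz [0.004 0.005] ry -0.007
t 18.3 pos [445.2 208.   86.2] yaw 28.1 gap 63.8 q6 -0.21 F [-0.7  0.1 -1. ]
  shift [-0.2565  0.0024 -0.4492] level fix rx,rz [0.004 0.005] ry -0.754
```

>>> drive_tool --increments '[0,0,-0.004,0,0,0,0,0,0,-0.012,0,0,0,0,0,0,-0.018,0,0,0,0,0,-0.005,-0.006,-0.009,0,0,0,0,-0.013,0,-0.022,0,0,0,0,-0.018,0,-0.031,0,0,0,0,-0.018,0,-0.031,0,0,0,0,-0.018,0,-0.031,0,0,0]'

```text
clock: 19.1
eef_pos: [439.1, 61.4, 127.7]
tool_rot: [-0.684, 0.686, 0.177, -0.172]
wrist_force: [1.1, -0.7, -1.9]
finger_gap: 64.1
```

>>> drive_tool --increments '[0,-0.018,0,-0.031,0,0,0,0,-0.018,0,-0.031,0,0,0,0,-0.018,0,-0.031,0,0,0,0,-0.018,0,-0.031,0,0,0,0,-0.018,0,-0.031,0,0,0,0,-0.018,0,-0.031,0,0,0,0,-0.018,0,-0.031,0,0,0,0,-0.01,0,-0.018,0,0,0]'

```text
clock: 19.9
eef_pos: [425.4, -226.7, 127.3]
tool_rot: [-0.684, 0.687, 0.175, -0.171]
wrist_force: [0.9, 0.3, -1.1]
finger_gap: 63.8
```

```bash
python3 -c "
from h import *
go((430.4,-309,60),71.3)"
```

```text
t 19.9 pos [ 425.4 -226.7  127.3] yaw 28.4 gap 63.8 q6 -1.15 F [ 0.9  0.3 -1.1]
  shift [-0.035   0.0676 -0.0745] level fix rx,rz [0.005 0.004] ry -0.749
```

>>> drive_tool --increments '[0,-0.01,0.005,-0.025,0,0,0,0,-0.01,0.01,-0.025,0,0,0,0,-0.005,0.01,-0.015,0,-0.05,0,0,0,0.01,0,0,-0.12,0,0,0,0.01,0,0,-0.13,0,0,0,0.01,0,0,-0.13,0,0,0,0,0,0,-0.13,0,0,0,0,0,0,-0.09,0]'

```text
clock: 20.7
eef_pos: [427.6, -306.4, 68.2]
tool_rot: [-0.59, 0.593, 0.388, -0.388]
wrist_force: [0.5, -0.2, -1.9]
finger_gap: 64.2
```

>>> drive_tool --increments '[0,0,0,0,0,-0.06,0,0,0,0,0,0,0,0,0,0,0,0,0,0,0,0,0,0,0,0,0,0,0,0,0,0,0,0,0,0,0,0,0,0,0,0,0,0,0,0,0,0,0,0,0,0,0,0,0,0]'

```text
clock: 21.5
eef_pos: [424.9, -307.3, 67.3]
tool_rot: [-0.579, 0.58, 0.405, -0.405]
wrist_force: [0.4, 0.2, -0.9]
finger_gap: 64.2
```

```bash
cat > ov.py <<'E'
import sys
from h import *
# overlay a dish rect on wrist view: cx cy yaw w h file
cx,cy,yaw,w,h=map(float,sys.argv[1:6]); z=float(sys.argv[7])
go((cx,cy,z),float(sys.argv[8]))
P=wristP(env.get_obs()); im=env.get_image('wrist')[:,:,::-1].copy()
c=cv2.boxPoints(((cx,cy),(w,h),yaw))
p=proj('wrist',np.c_[c,9*np.ones(4)],P)
cv2.polylines(im,[p.round().astype(int)],True,(0,0,255),1)
cv2.imwrite(sys.argv[6],im)
E
python3 ov.py 430.4 -309 71.3 88 88 pics/w8.png 14 71.3
```

```text
t 21.5 pos [ 424.9 -307.3   67.3] yaw 69.9 gap 64.2 q6 -1.99 F [ 0.4  0.2 -0.9]
  shift [ 0.0003  0.0533 -0.0056] level fix rx,rz [ 0.002 -0.001] ry -0.025
```

View pics/w8.png

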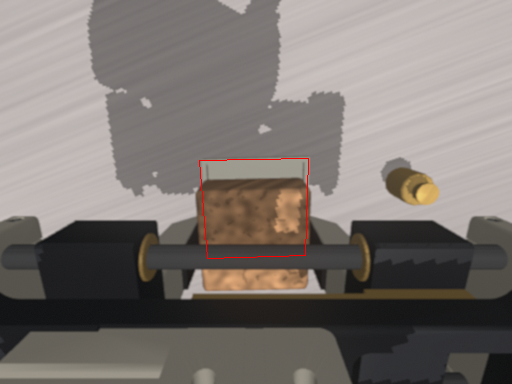

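```bash
python3 -c "
from h import *
o=env.get_obs();P=wristP(o);Rm=toolR(o)
for z in(-32,32):
  for y in(-19,11):print(z,y,proj('wrist',[o['eef_pos']+Rm@np.array([-32,y,z])],P))
im=cv2.imread('pics/w8.png');cv2.imwrite('pics/w8c.png',cv2.resize(im[140:300,180:330],None,fx=4,fy=4,interpolation=2))"
```

```text
-32 -19 [[201.63762396 294.92348644]]
-32 11 [[209.54001182 267.79101064]]
32 -19 [[195.4826968  192.81716218]]
32 11 [[205.17881895 180.06521146]]
```

View pics/w8c.png

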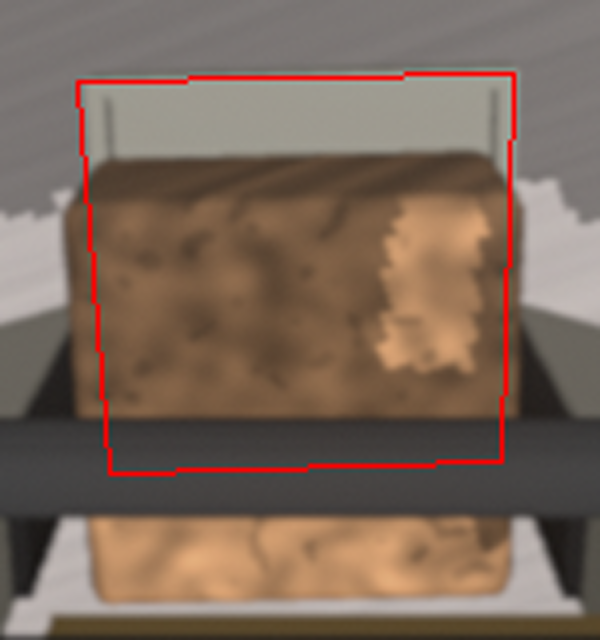

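>>> drive_tool --increments '[0,0,0,-0.004,0,-0.013,0,0,0,0.005,-0.0035,0,-0.012,0,0,0,0.014,0,0,0,0,0,0,0.014,0,0,0,0,0,0,0.01,0,0,0,0,0,0,0.006,0,0,0,0,0,0,0.002,0,0,0,0,0,0,0,0,0,0,0]'

```text
clock: 22.35
eef_pos: [434.4, -311.1, 14.0]
tool_rot: [-0.572, 0.575, 0.414, -0.414]
wrist_force: [-0.1, 0.4, 1.6]
finger_gap: 64.0
```

```bash
python3 ov.py 430.4 -309 71.3 88 88 pics/w9.png 14 71.3
```

```text
t 22.4 pos [ 434.4 -311.1   14. ] yaw 71.6 gap 64.0 q6 -2.01 F [-0.1  0.4  1.6]
  shift [0.0007 0.     0.0045] level fix rx,rz [ 0.004 -0.002] ry 0.006
```

View pics/w9.png

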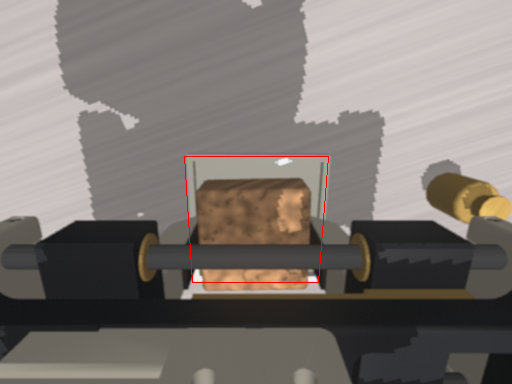

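>>> drive_tool --increments '[0,0,-0.001,0.002,0,0,0,0,0,0.001,0,0,0,0,0,0,0,0,0,0,0,0.75,0,0,0,0,0,0,0.8,0,0,0,0,0,0,0.85,0,0,0,0,0,0,0.85,0,0,0,0,0,0,0.85,0,0,0,0,0,0]'

```text
clock: 23.2
eef_pos: [433.3, -311.2, 15.4]
tool_rot: [-0.571, 0.576, 0.414, -0.413]
wrist_force: [0.1, -0.0, 0.2]
finger_gap: 78.0
```

>>> drive_tool --increments '[0.9,0,-0.01,0,0,0,0,0.9,0,-0.025,0,0,0,0,1,0,-0.045,0,0,0,0,1,0,-0.045,0,0,0,0,1,0,-0.035,0,0,-0.13,0,1,0,0,0,0,-0.14,0,1,0,0,0,0,-0.14,0,1,0,0,0,0,-0.14,0]'

```text
clock: 24.0
eef_pos: [432.4, -310.2, 187.9]
tool_rot: [0.43, -0.438, -0.558, 0.559]
wrist_force: [0.3, -0.4, -0.5]
finger_gap: 91.5
```

```bash
python3 -c "
from h import *
go((443,204,160),117.5)
cv2.imwrite('pics/t10.png',env.get_image('top')[:,:,::-1])
cv2.imwrite('pics/s10.png',env.get_image('scene')[:,:,::-1])
im=cv2.imread('pics/t10.png');cv2.imwrite('pics/t10c.png',cv2.resize(im[192:252,132:192],None,fx=10,fy=10,interpolation=2))
im=cv2.imread('pics/s10.png');cv2.imwrite('pics/s10c.png',cv2.resize(im[130:290,120:330],None,fx=3.7,fy=3.7,interpolation=2))"
```

```text
t 24.0 pos [ 432.4 -310.2  187.9] yaw 104.2 gap 91.5 q6 -2.59 F [ 0.3 -0.4 -0.5]
  shift [ 0.4961  0.0238 -0.1364] level fix rx,rz [ 0.006 -0.01 ] ry -0.232
```

View pics/t10c.png

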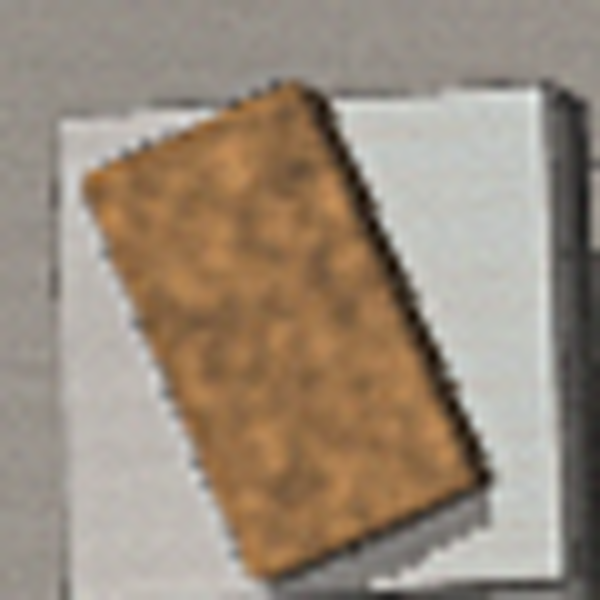

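View pics/s10c.png

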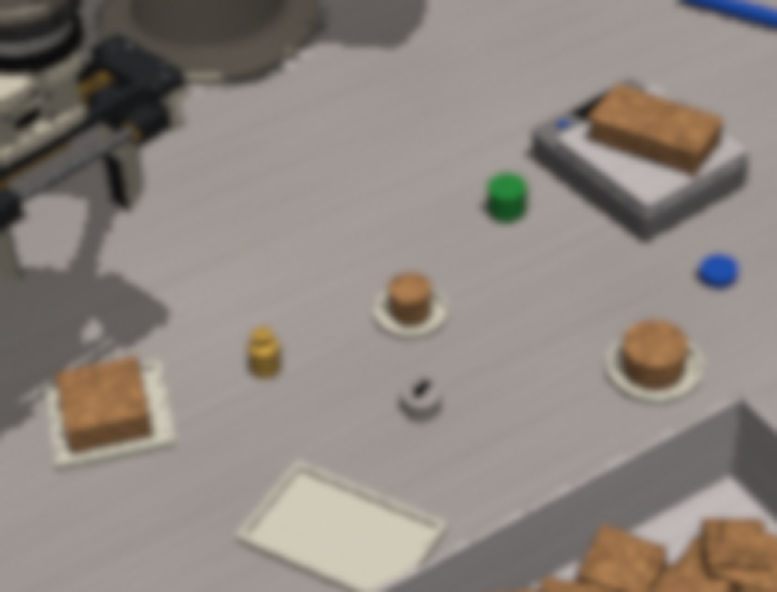

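```bash
python3 -c "
from h import *
im=cv2.imread('pics/t10.png')
hsv=cv2.cvtColor(im,cv2.COLOR_BGR2HSV)[192:252,132:192]
m=((hsv[...,1]>90)&(hsv[...,2]>95)).astype('uint8')
m=cv2.resize(m*255,None,fx=4,fy=4,interpolation=1)>127
c=max(cv2.findContours(m.astype('uint8'),0,1)[0],key=cv2.contourArea)[:,0]
px=(c+.5)/4-.5+[132,192]
print(cv2.minAreaRect(onz('top',px,75)[:,:2].astype('f4')))
im=cv2.imread('pics/s10.png');hsv=cv2.cvtColor(im,cv2.COLOR_BGR2HSV)[140:190,260:330]
c=np.array([(612,83),(722,120),(697,155),(590,117)])/3.7-.4+[120,130]
w=onz('scene',c,75);print(w.round(1),w.mean(0))
"
```

```text
((442.63720703125, 204.5154266357422), (103.93209838867188, 55.829593658447266), 26.504365921020508)
[[382.4 205.3  75. ]
 [477.6 251.6  75. ]
 [502.6 204.3  75. ]
 [410.5 160.8  75. ]] [443.29094233 205.50163947  75.        ]
```

>>> drive_tool --increments '[1,0.04,0,-0.011,0,0,-0.008,1,0.046,0,-0.013,0,0,0,1,0.046,0,-0.013,0,0,0,1,0.046,0,-0.013,0,0,0,1,0.046,0,-0.013,0,0,0,1,0.046,0,-0.013,0,0,0,1,0.046,0,-0.013,0,0,0,1,0.03,0,-0.01,0,0,0]'

```text
clock: 24.9
eef_pos: [450.5, 57.4, 188.4]
tool_rot: [-0.446, 0.451, 0.548, -0.545]
wrist_force: [1.9, 0.5, 0.1]
finger_gap: 92.0
```

```bash
python3 -c "
from h import *
go((443,204,160),117.5)"
```

```text
t 24.9 pos [450.5  57.4 188.4] yaw 101.2 gap 92.0 q6 -1.81 F [1.9 0.5 0.1]
  shift [ 0.1453  0.0282 -0.021 ] level fix rx,rz [ 0.007 -0.003] ry -0.284
```

>>> drive_tool --increments '[1,0.045,0,-0.006,0.005,0,0,1,0.045,0,-0.006,0,0,0,1,0.03,0,-0.005,0,0,0,1,0.02,0.005,-0.003,0,-0.05,0,1,0,0.01,0,0,-0.1,0,1,0,0.01,0,0,-0.08,0,1,0,0,0,0,-0.05,0,1,0,0,0,0,0,0]'

```text
clock: 25.7
eef_pos: [440.9, 210.5, 163.9]
tool_rot: [-0.372, 0.375, 0.601, -0.6]
wrist_force: [-0.3, -0.3, -0.2]
finger_gap: 91.6
```

```bash
python3 -c "
from h import *
go((443,205,54),116.7)
P=wristP(env.get_obs()); im=env.get_image('wrist')[:,:,::-1].copy()
c=cv2.boxPoints(((443,205),(104,56),26.7))
p=proj('wrist',np.c_[c,75*np.ones(4)],P)
cv2.polylines(im,[p.round().astype(int)],True,(0,0,255),1)
cv2.imwrite('pics/w11.png',im)"
```

```text
t 25.7 pos [440.9 210.5 163.9] yaw 116.3 gap 91.6 q6 -1.74 F [-0.3 -0.3 -0.2]
  shift [-0.0056  0.1099  0.0008] level fix rx,rz [ 0.002 -0.002] ry -0.008
```

View pics/w11.png

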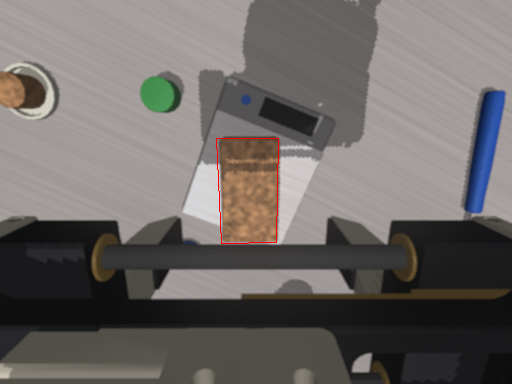

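>>> drive_tool --increments '[1,-0.003,0.005,0,0,-0.008,0,1,-0.0025,0.02,0,0,0,0,1,0,0.025,0,0,0,0,1,0,0.025,0,0,0,0,1,0,0.018,0,0,0,0,1,0,0.01,0,0,0,0,1,0,0.004,0,0,0,0,1,0,0,0,0,0,0]'

```text
clock: 26.55
eef_pos: [446.4, 203.6, 54.5]
tool_rot: [-0.374, 0.379, 0.6, -0.597]
wrist_force: [0.6, -0.1, -0.2]
finger_gap: 91.7
```

```bash
python3 -c "
from h import *
go((443,205,54),116.7)"
```

```text
t 26.6 pos [446.4 203.6  54.5] yaw 115.7 gap 91.7 q6 -1.74 F [ 0.6 -0.1 -0.2]
  shift [0.0028 0.0005 0.0025] level fix rx,rz [ 0.008 -0.004] ry -0.018
```

>>> drive_tool --increments '[1,0.0025,0,0.0025,0.006,-0.016,-0.003,0.8,0,0,0,0,0,0,0.7,0,0,0,0,0,0,0.6,0,0,0,0,0,0,0,0,0,0,0,0,0,0,0,0,0,0,0,0,0,0,0,0,0,0,0,0,0,0,0,0,0,0]' --newtons 30

```text
clock: 27.35
eef_pos: [444.7, 205.5, 57.5]
tool_rot: [-0.37, 0.373, 0.603, -0.6]
wrist_force: [-0.2, -0.6, -1.0]
finger_gap: 55.9
```

```bash
python3 -c "
from h import *
go((443,205,54),116.7)
go((631.7,-220.5,100),117.5)"
```

```text
t 27.4 pos [444.7 205.5  57.5] yaw 116.6 gap 55.9 q6 -1.76 F [-0.2 -0.6 -1. ]
  shift [0.0003 0.0035 0.0017] level fix rx,rz [ 0.007 -0.001] ry -0.002
t 27.4 pos [444.7 205.5  57.5] yaw 116.6 gap 55.9 q6 -1.76 F [-0.2 -0.6 -1. ]
  shift [-0.4647 -0.0419  0.0233] level fix rx,rz [ 0.007 -0.001] ry -0.015
```

>>> drive_tool --increments '[0,0,-0.004,0,0,0,0,0,0,-0.012,0,0,0,0,0,0,-0.02,0,0,0,0,0,-0.008,-0.012,0,0,0,0,0,-0.022,0,0.001,0,0,0,0,-0.032,0,0.002,0,0,0,0,-0.036,0,0.002,0,0,0,0,-0.036,0,0.002,0,0,0]'

```text
clock: 28.15
eef_pos: [497.9, 82.4, 108.9]
tool_rot: [-0.368, 0.37, 0.605, -0.601]
wrist_force: [0.0, 1.3, -0.3]
finger_gap: 55.8
```

>>> drive_tool --increments '[0,-0.036,0,0.002,0,0,0,0,-0.036,0,0.002,0,0,0,0,-0.036,0,0.002,0,0,0,0,-0.036,0,0.002,0,0,0,0,-0.036,0,0.002,0,0,0,0,-0.036,0,0.002,0,0,0,0,-0.025,0,0.002,0,0,0,0,-0.012,0,0,0,0,0]'

```text
clock: 28.95
eef_pos: [603.7, -162.7, 110.4]
tool_rot: [-0.369, 0.372, 0.604, -0.601]
wrist_force: [0.8, -0.4, -1.2]
finger_gap: 55.7
```

```bash
python3 ov.py 631.7 -220.5 27.5 128 80 pics/w12.png 16 117.5
```

```text
t 28.9 pos [ 603.7 -162.7  110.4] yaw 116.9 gap 55.7 q6 -2.43 F [ 0.8 -0.4 -1.2]
  shift [-0.0641  0.0944  0.0017] level fix rx,rz [ 0.006 -0.001] ry -0.011
```

View pics/w12.png

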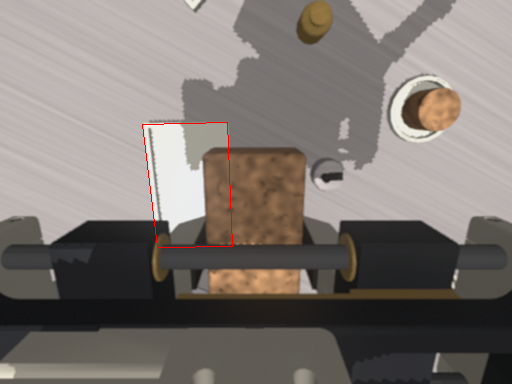

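>>> drive_tool --increments '[0,-0.022,0,0,0.004,0,0,0,-0.022,0,0,0,-0.01,0,0,-0.014,0.005,0,0,0,0,0,-0.006,0.015,0,0,0,0,0,0,0.018,0,0,0,0,0,0,0.012,0,0,0,0,0,0,0.005,0,0,0,0,0,0,0,0,0,0,0]'

```text
clock: 29.8
eef_pos: [631.5, -214.3, 49.1]
tool_rot: [-0.368, 0.364, 0.606, -0.604]
wrist_force: [-0.6, 0.4, -0.5]
finger_gap: 55.3
```

```bash
python3 ov.py 631.7 -220.5 27.5 128 80 pics/w13.png 16 117.5; python3 -c "
from h import *
im=cv2.imread('pics/w13.png');cv2.imwrite('pics/w13c.png',cv2.resize(im[80:310,150:370],None,fx=2.6,fy=2.6,interpolation=2))"
```

```text
t 29.8 pos [ 631.5 -214.3   49.1] yaw 117.6 gap 55.3 q6 -2.50 F [-0.6  0.4 -0.5]
  shift [-0.0058  0.033   0.0027] level fix rx,rz [-0.001  0.006] ry 0.002
```

View pics/w13c.png

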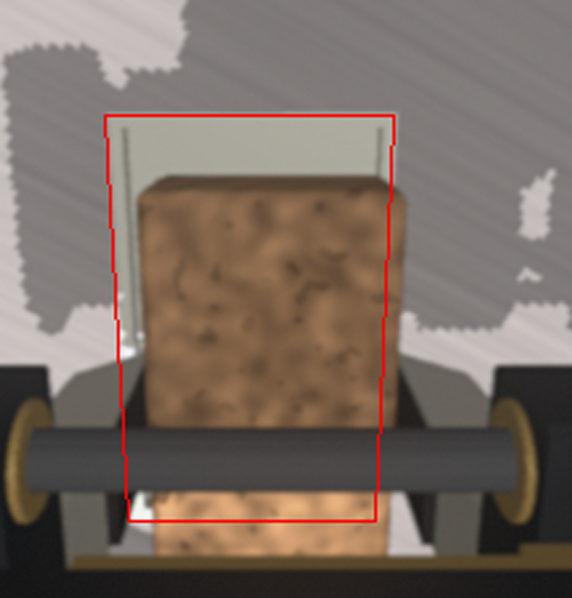

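>>> drive_tool --increments '[0,-0.003,0,0.001,0,0,0.005,0,-0.0025,0.005,0.001,0,0,0,0,0,0.009,0,0,0,0,0,0,0.009,0,0,0,0,0,0,0.005,0,0,0,0,0,0,0,0,0,0,0,0,0,0,0,0,0,0,0,0,0,0,0,0,0]'

```text
clock: 30.65
eef_pos: [633.5, -220.8, 21.0]
tool_rot: [0.365, -0.367, -0.605, 0.605]
wrist_force: [0.2, 0.4, -1.0]
finger_gap: 55.7
```

```bash
python3 ov.py 631.7 -220.5 27.5 128 80 pics/w14.png 16 117.5; python3 -c "
from h import *
o=env.get_obs();P=wristP(o);Rm=toolR(o)
print(proj('wrist',[o['eef_pos']+Rm@np.array([0,-17.5,z]) for z in (52,-52)],P))
im=cv2.imread('pics/w14.png');cv2.imwrite('pics/w14c.png',cv2.resize(im[80:310,150:370],None,fx=2.6,fy=2.6,interpolation=2))"
```

```text
t 30.6 pos [ 633.5 -220.8   21. ] yaw 117.6 gap 55.7 q6 -2.50 F [ 0.2  0.4 -1. ]
  shift [0.0011 0.005  0.0015] level fix rx,rz [ 0.001 -0.002] ry 0.002
[[253.24207951 155.50940994]
 [253.43390461 320.7481564 ]]
```

View pics/w14c.png

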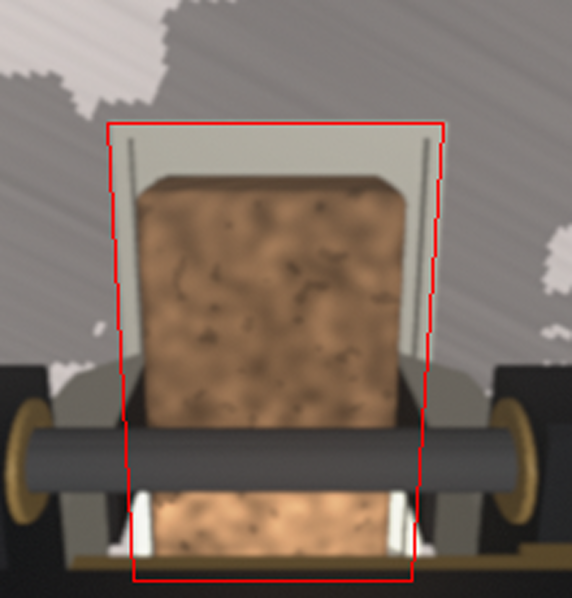

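>>> drive_tool --increments '[0,0.001,0.003,0,0,0,0,0,0,0.002,0,0,0,0,0,0,0.001,0,0,0,0,0,0,0,0,0,0,0,0,0,0,0,0,0,0,0,0,0,0,0,0,0,0,0,0,0,0,0,0,0,0,0,0,0,0,0]'

```text
clock: 31.5
eef_pos: [633.7, -220.0, 15.8]
tool_rot: [0.364, -0.368, -0.605, 0.605]
wrist_force: [0.7, 0.1, -0.1]
finger_gap: 55.8
```

```bash
python3 -c "
from h import *
go((631.7,-220.5,15.5),117.5)"
```

```text
t 31.5 pos [ 633.7 -220.    15.8] yaw 117.6 gap 55.8 q6 -2.50 F [ 0.7  0.1 -0.1]
  shift [0.0005 0.0003 0.002 ] level fix rx,rz [ 0.002 -0.004] ry 0.003
```

>>> drive_tool --increments '[0,0,0.001,0,0,0,0,0,0,0.0005,0,0,0,0,0.65,0,0,0,0,0,0,0.7,0,0,0,0,0,0,0.75,0,0,0,0,0,0,0.8,0,0,0,0,0,0,0.8,0,0,0,0,0,0,0.8,0,0,0,0,0,0]'

```text
clock: 32.3
eef_pos: [634.0, -220.2, 15.1]
tool_rot: [0.364, -0.368, -0.605, 0.605]
wrist_force: [0.4, 0.3, 0.3]
finger_gap: 73.5
```

>>> drive_tool --increments '[0.9,0,-0.01,0,0,0,0,0.9,0,-0.03,0,0,0,0,0.9,0,-0.045,0,0,0,0,1,0,-0.045,0,0,0,0,1,0,-0.045,0.02,0,0,0,1,0,0,0.045,0,0,0,1,0.02,0,0.045,0,0,0,1,0.04,0,0.04,0,0,0]'

```text
clock: 33.1
eef_pos: [479.3, -239.9, 199.5]
tool_rot: [0.36, -0.37, -0.605, 0.606]
wrist_force: [-0.6, -0.9, 1.0]
finger_gap: 91.9
```

>>> drive_tool --increments '[1,0.045,0,0.01,0,0,0,1,0.045,0,0.01,0,0,0,1,0.045,0,0.01,0,0,0,1,0.045,0,0.01,0,0,0,1,0.045,0,0,0,0,0,1,0.045,0,0,0,0,0,1,0.03,0,0,0,0,0,1,0,0,0,0,0,0]'

```text
clock: 33.9
eef_pos: [291.3, 14.8, 199.7]
tool_rot: [-0.359, 0.376, 0.604, -0.604]
wrist_force: [0.1, -0.6, 0.9]
finger_gap: 91.8
```

```bash
python3 -c "
from h import *
go((443,205,200),117.5)
cv2.imwrite('pics/t15.png',env.get_image('top')[:,:,::-1])
cv2.imwrite('pics/s15.png',env.get_image('scene')[:,:,::-1])
im=cv2.imread('pics/t15.png');cv2.imwrite('pics/t15c.png',cv2.resize(im[120:270,195:405],None,fx=3.8,fy=3.8,interpolation=2))
im=cv2.imread('pics/s15.png');cv2.imwrite('pics/s15c.png',cv2.resize(im[130:300,120:380],None,fx=3,fy=3,interpolation=2))"
```

```text
t 33.9 pos [291.3  14.8 199.7] yaw 117.4 gap 91.8 q6 -2.25 F [ 0.1 -0.6  0.9]
  shift [ 0.0991  0.0006 -0.2222] level fix rx,rz [ 0.013 -0.021] ry -0.002
```

View pics/t15c.png

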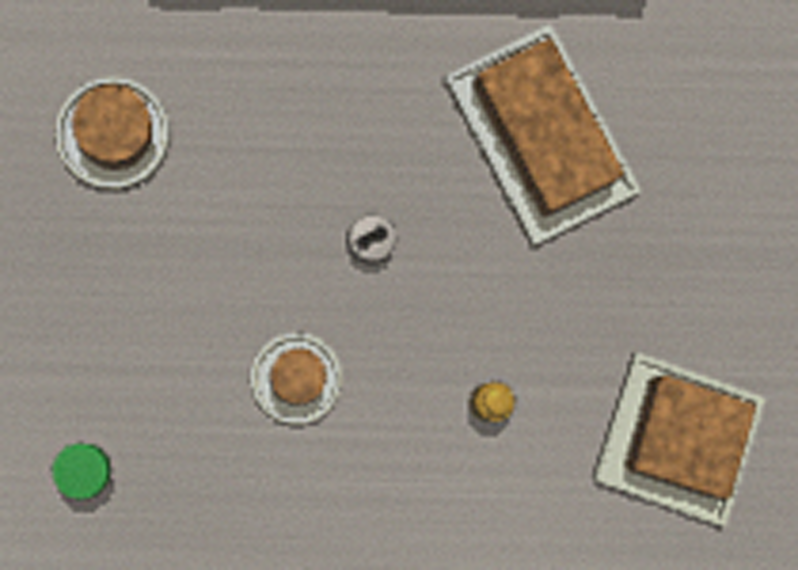

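View pics/s15c.png

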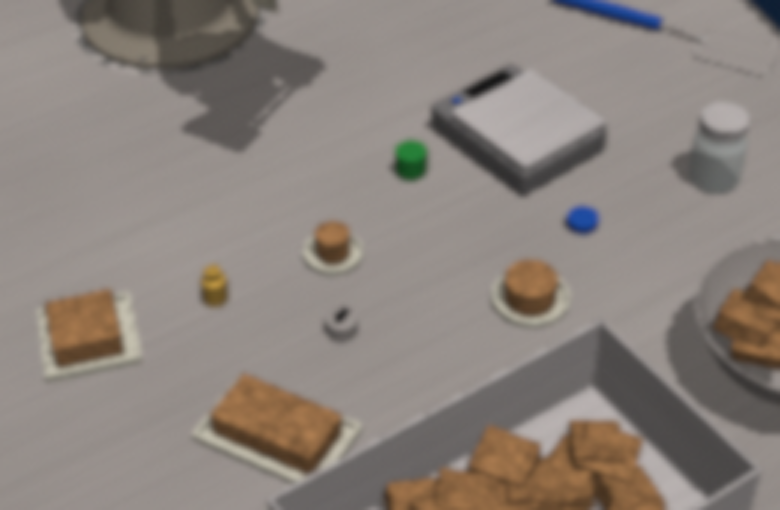

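```bash
python3 - <<'E'
from h import *
im=cv2.imread('pics/t15.png');hsv=cv2.cvtColor(im,cv2.COLOR_BGR2HSV)
D=dict(round=(626,67),small=(465,-58),obl=(631.7,-220.5),sq=(430.4,-309))
for n,d in D.items():
    u=proj('top',[[*d,33]])[0];x0,y0=(u-32).astype(int)
    m=((hsv[y0:y0+64,x0:x0+64,1]>90)&(hsv[y0:y0+64,x0:x0+64,2]>85)&(hsv[y0:y0+64,x0:x0+64,0]<18)).astype('uint8')*255
    m=(cv2.resize(m,None,fx=4,fy=4)>127).astype('uint8')
    c=max(cv2.findContours(m,0,1)[0],key=cv2.contourArea)[:,0]
    r=cv2.minAreaRect(onz('top',(c+.5)/4-.5+[x0,y0],33)[:,:2].astype('f4'))
    print(n,np.round(r[0],1),np.round(r[1],1),round(r[2],1),'off',np.round(np.array(r[0])-d,1),np.hypot(*(np.array(r[0])-d)).round(1))
o=env.get_obs();print(o['wrist_force'],o['clock'])
E
```

```text
round [626.1  65.3] [52.3 49.5] 20.0 off [ 0.1 -1.7] 1.7
small [464.4 -59.6] [33.1 33.2] 1.2 off [-0.6 -1.6] 1.8
obl [ 631.6 -220.5] [104.3  57.3] 27.6 off [-0.1  0. ] 0.1
sq [ 431.2 -310.1] [64.  64.6] 72.7 off [ 0.8 -1.1] 1.3
[0.40282394 0.50608438 0.11333546] 34.0
```

All four bricks are within 2 mm of their dish centres with apparent sizes matching z = 33 mm. The jar stands where it was and the robot touches nothing, so I'm handing in.

```bash
python3 -c "
from h import *
env.job_done()"
```

```text
the job is handed in; nothing more can be done
```

I took the stack apart from the top down and set each brick in its own dish: small round, large round, square, then oblong. I handed the job in at about 34 s on the robot's clock.

- **Brick positions:** in the last top picture the bricks were off their dish centres by 1.8 mm (small), 1.7 mm (round), 1.3 mm (square) and 0.1 mm (oblong). The calibration is good to about 2 mm, so these are close to its limit.
- **Flatness:** both the top and scene views show all four lying flat inside their rims. I judged this by eye and did not measure the tilt.
- **Everything else:** the glass jar stands upright and looks unmoved in the scene view. The green look-alike was left alone. At the end the gripper was open at about 200 mm height, clear of everything, with wrist force under 1 N.

No check failed. The one disagreement was over where the square brick lay on the stack. The top and scene views differed by about 5 mm, and I settled it with a wrist picture before gripping.

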